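# Gauge the tang bore and hang the depth gauge

## Robot

A 7-joint arm with a two-finger parallel gripper is mounted at the origin on the work surface. World frame = base frame: x ahead of the robot, y to its left, z up, the work surface at z = 0. Lengths are in m, angles in rad, forces in N, time in s.
With the tool pointing down it reaches from about 0.4 to 0.875 m from the base axis. Payload 6.5 kg.
Tool frame: the origin (TCP) lies at the very end of the fingers, on their centre line; the grasp point (between the pads) lies robot.hold_point_z behind it (robot.hold_point_z is the distance from the TCP to the grasp point, in m); x points along the fingers, y is the direction in which the jaws open and shut, and the axes are right-handed (so a half turn about x gives the same grasp; the last joint's range is limited). The gripper opens to 85 mm and grips with 20 to 120 N. Pads are 22 mm wide; open, the fingers measure 114 mm over their backs; the gripper's body (76 mm by 85 mm) begins 54 mm behind the grasp point. The pads swing forward as they close: fully open they stand 13 mm farther back than shut.
Start: joints at [-1.248, 0.536, -0.004, 1.538, 0.003, 1.067, -0.071], TCP at [0.246, 0.601, 0.231] pointing down, gripper open.
Joint ranges: [-2.7, 2.7], [-0.37, 2.16], [-1.27, 1.26], [0.24, 2.4], [-1.31, 4.45], [0.19, 1.91], [-2.76, 2.76]. Speed limits (rad/s): [2.39, 2.39, 3.14, 3.14, 3.14, 3.14, 3.14].

## Interface

Orientations are given as a unit quaternion [x, y, z, w].
In Python, from cell import robot, imaging gives the robot as it stands.
- The arm moves only by the tool step_arm, never from a script. Its argument "series" is one flat list of numbers, 5 for each row, row after row: the shift along the tool's x, y, z in m, then the turn about the tool's x in degrees, then the gripper command: -1 is fully open, 1 is shut, values between are in proportion. In form: [dx, dy, dz, roll, gripper, dx, dy, dz, roll, gripper, ...]. A call has 1 to 8 rows; each row is the pose to reach, as a shift and turn from the pose commanded when the call began, along the tool's axes at that moment; what a row does not reach only later rows make up. A row lasts 1/8 s, in which the tool goes at most 62.5 mm and 10.7 degrees, less where a joint would pass 70% of its speed; a pose out of reach is approached as far as the arm can. A call with a gripper value outside its range is refused whole. The fingers move at their own pace and stop on an object; "newtons" is the grip in N (left out, the last holds). Time passes only in rows, so rows that repeat a pose let the fingers close. It gives the time, the measured TCP pose, the force and the opening at its end, in the units of the state.
- robot.observe(): the state, without advancing time (a new reading comes with each control period).
- imaging.read_camera(name): name is "scene" or "top" or "wrist"; returns a dict with "image" (400x640x3 uint8, red, green, blue), "fov_y" (degrees; the focal length in pixels is half the picture's height over the tangent of half this angle, whatever the lens; pixels are square), "cx", "cy" (the principal point, pixels), "extrinsics" (4x4, takes a point from camera to world coordinates); the wrist camera has in their place "hand_eye" (4x4, takes a point from camera to tool coordinates, whose origin is the TCP and whose axes are the tool frame's). Camera axes: x right, y down, z forward; pixel columns grow to the right and rows downward; lengths in m; the calibration is good to about 2 mm. A picture is of the moment at which its call begins: read the wrist's pose just before it. There is no depth.
- robot.hand_in(): hands the job in, once; it reports no verdict.
The state is a dict: "t": time; "joints": joint angles; "qd": joint speeds; "effort": joint torques, N m; "tcp_pos": TCP position; "ee_rot": TCP orientation; "ft_force": force on the tool from outside, world axes, zero at the start; "moment": the same for the moment, N m; "gripper_width": finger opening in m.
Only numpy, scipy, OpenCV 4.12 (cv2) and the standard library are available. Lean on these libraries where they do the work, as an engineer would, in place of code of your own. Each camera call takes 0.05 s, during which the arm holds its last target. There are 200 camera calls.

## Task

Take the blue-handled depth gauge out of the tool block and gauge the brass-ringed blind bore in the wooden handle blank held in the vise: lower the rod gently into the bore until it bottoms out, so that the face of the blank pushes the brass stop up the rod, and hold it down there for two seconds. Then lift it out with the stop left where it was set, and hang the gauge on the rack's free pin by sliding its side slot over the pin and letting it down so that the pin sits in the notch; let go and leave it hanging still. Do not disturb the spray can, jar, hammer or whetstone.

Things in the scene. Friction and masses are not known exactly. Their poses are not given: they have to be found in the camera images.
- gauge: Depth gauge, loose, 0.2 kg, starts upright in the tool block. Origin: centre of the rod's tip; z up the rod. Steel rod 10 mm diameter, z 0 to 80. Steel plate 8 thick in x, y -24 to 24, z 78 to 130, with a side slot (see slot_seat). Blue handle 14 in x, 26 in y, z 130 to 175: grasp from above, fingers closing along x. A brass stop collar, 26 diameter, 10 high, slides on the rod.
- stop (a joint): Travel of the brass stop collar up the rod, m, 0 to 0.025; the collar's underside is 28 mm + this value above the rod's tip. It starts between 0.001 and 0.007. A friction of about 3 N holds it wherever it is left.
- stop_face (a point): Centre of the underside of the stop collar.
- rod_tip (a point): Tip of the gauge's rod.
- slot_seat (a point): Gauge point on the rod's axis, z = 110 mm, where the 8 mm pin's axis lies when the gauge hangs. Axes as gauge. The slot passes through the plate in x: a level channel z 88 to 104, open at the plate's -y edge, running to y = +7; at its inner end a notch rises, y -7 to 7, up to z = 114.
- toolblock: Fixed light wood tool block, 90 (x) by 170 (y), 50 high; origin at the centre of its underside. The gauge stands in its middle hole, 12 diameter, 25 deep. Two fixed punches with dark grips stand 60 mm either side in y, tops 85 mm above the bench; two empty holes are beside them.
- vise: Fixed blue bench vise, origin under the bore on the bench; about 160 (x, -85 to 85) by 100 (y), jaws up to 80 mm. It holds upright a dark wood handle blank, 46 (x) by 64 (y), top face 100 mm above the bench, with a vertical blind bore in its middle, ringed with brass.
- bore_mouth (a point): Centre of the bore's mouth, in the blank's top face, 100 mm above the bench. Bore 14 mm diameter with a 1.5 mm chamfer.
- bore_floor (a point): Centre of the bore's flat floor, 45 mm below the mouth.
- rack: Fixed wooden rack, origin on the bench under the free pin. Base board 15 high, x -45 to 65, y -135 to 75. A crossbar, x 37 to 49, y -123 to 58, top 155 high, carries two pins pointing along -x: the free one at y = 0, the other at y = -85 with a fixed try square (y -108 to -62). The +y side of the free pin is clear: come from there, gauge axes along the rack's, sliding to -y.
- pin_mid (a point): Middle of the free pin, on its axis, 140 mm above the bench. Pin 8 mm diameter along the rack's x, free from x = -35 to +37; a 16 mm brass knob ends it at x -35 to -40. Axes as rack.
- spraycan: Loose white spray can with a blue and yellow band and a black cap, 64 diameter, 190 high; origin at its underside. Leave alone.
- waxjar: Loose amber jar, 60 diameter, 70 high; origin at its underside. Leave alone.
- hammer: Loose hammer lying on the bench beyond the work, about 300 long along its x. Leave alone.
- whetstone: Loose red-brown whetstone, 50 (x) by 160 (y) by 25 high, beyond the work. Leave alone.
There are look-alikes about, which are no part of the job. What is shaped like the gauge but green is not meant.

How it is judged:
On the way:
1. the rod is bottomed in the bore with the stop on the face of the blank, held by the gripper for one second (horizontal distance between rod_tip and bore_floor below 0.005 m and z of rod_tip in the frame of bore_floor below 0.002 m and angle between gauge's own z axis and vertical below 0.08 rad and z of stop_face in the frame of bore_mouth below 0.003 m and contact force between the fingers and gauge above 1 N), for 1 s.
At the end, for the whole second after the job is handed in: The gauge hangs still and released on the free pin, the pin in the notch (slot_seat within 6 mm sideways of the pin's axis, 27 mm along it, and 3 mm in height), upright within 0.15 rad, and the stop reads the bore's depth: 0.017 m within 2 mm (x of slot_seat in the frame of pin_mid between -0.027 and 0.027 m and y of slot_seat in the frame of pin_mid between -0.006 and 0.006 m and z of slot_seat in the frame of pin_mid between -0.003 and 0.003 m and angle between gauge's own z axis and vertical below 0.15 rad and linear speed of gauge below 0.03 m/s and value of joint stop between 0.015 and 0.019 m); the robot touches nothing.
It fails at once if a bystander (can, jar, hammer or whetstone) is pushed more than 25 mm or the can tipped (distance of any of spraycan, waxjar, hammer, whetstone from where it was at the start of the episode above 0.025 m or angle between spraycan's own z axis and vertical above 0.5 rad).
It fails at once if the gauge is tipped over or dropped (angle between gauge's own z axis and vertical above 0.8 rad).
It fails at once if the rod is rammed into the blank (over 60 N) (contact force between gauge and vise above 60 N).
It also fails if it takes over 69 s, if anything falls off the work surface, if the arm or the gripper's body presses on something with over 40 N, if the wrist force passes 120 N, or if a joint passes its speed limit or range.

## Working session

There is one attempt and no reset: what is moved stays moved. The work goes in short steps, Python scripts to look and compute and a tool call to move; the robot and the scene stay as the last step left them, time stands still between calls to the robot, and variables do not carry over. Pictures are saved under pics/ and viewed, about 8 in all and at most 12, crops included, and the job is handed in when it is done.

Besides the shell and the picture viewer there is one more tool, called after ">>>" as name(argument=value, ...) on one line, values as JSON. step_arm: Moves the arm, as the interface text tells. Its arguments: {"type":"object","properties":{"series":{"type":"array"},"newtons":{"type":"number"}},"required":["series"]}

```bash
ls; mkdir -p pics; cat > h.py <<'E'
import numpy as np, cv2, json
from cell import robot, imaging
from scipy.spatial.transform import Rotation as R
def grab(n,save=None):
    s=robot.observe(); c=imaging.read_camera(n)
    if 'extrinsics' in c: E=np.array(c['extrinsics'])
    else:
        T=np.eye(4);T[:3,:3]=R.from_quat(s['ee_rot']).as_matrix();T[:3,3]=s['tcp_pos'];E=T@np.array(c['hand_eye'])
    f=c['image'].shape[0]/2/np.tan(np.radians(c['fov_y'])/2)
    if save: cv2.imwrite('pics/'+save,c['image'][:,:,::-1])
    return dict(im=c['image'],f=f,cx=c['cx'],cy=c['cy'],E=E,keys=[k for k in c if k!='image'])
def ray(c,u,v):
    d=c['E'][:3,:3]@np.array([(u-c['cx'])/c['f'],(v-c['cy'])/c['f'],1]);return c['E'][:3,3],d/np.linalg.norm(d)
def onz(c,u,v,z):
    o,d=ray(c,u,v);return o+d*(z-o[2])/d[2]
def proj(c,p):
    q=c['E'][:3,:3].T@(np.array(p)-c['E'][:3,3]);return c['f']*q[0]/q[2]+c['cx'],c['f']*q[1]/q[2]+c['cy']
def tri(c1,p1,c2,p2):
    o,d=ray(c1,*p1);o2,e=ray(c2,*p2)
    A=np.stack([d,-e],1);t=np.linalg.lstsq(A,o2-o,rcond=None)[0]
    a,b=o+d*t[0],o2+e*t[1];return (a+b)/2,np.linalg.norm(a-b)
E
python3 - <<'E'
from h import *
s=robot.observe();print(s, robot.hold_point_z)
for n in('scene','top','wrist'):
    c=grab(n,n+'0.png');print(n,c['f'],c['cx'],c['cy'],c['E'].round(3).tolist(),c['keys'])
E
```

```text
pics
{'t': 0.0, 'joints': array([-1.24822301,  0.53721193, -0.00445555,  1.53888978,  0.00262513,
        1.0672915 , -0.07118349]), 'qd': array([-0.00135179, -0.00019046,  0.00094673, -0.00088473,  0.00012155,
       -0.0023229 , -0.00143168]), 'effort': array([-2.76152932e-04, -5.83407247e+01,  1.04842588e+00, -2.59110689e+01,
        1.23799898e-02,  9.27855901e-03, -2.67773089e-05]), 'tcp_pos': array([0.24615534, 0.60089048, 0.23037679]), 'ee_rot': array([ 0.13591764,  0.69386894, -0.13717858,  0.69372496]), 'ft_force': array([ 0.11380057, -0.36200455,  0.45324008]), 'moment': array([ 0.03617468, -0.04024258,  0.02158527]), 'gripper_width': 0.08544532805602727} 0.0187
scene 371.21319973752145 318.6140320933842 200.78484096910756 [[-0.064, 0.809, -0.584, 1.097], [0.998, 0.053, -0.036, -0.005], [0.002, -0.585, -0.811, 0.808], [0.0, 0.0, 0.0, 1.0]] ['fov_y', 'cx', 'cy', 'extrinsics']
top 427.91778962079945 314.87251454900564 204.91341618557644 [[0.012, -0.998, 0.067, 0.526], [-1.0, -0.012, 0.006, -0.058], [-0.005, -0.067, -0.998, 1.23], [0.0, 0.0, 0.0, 1.0]] ['fov_y', 'cx', 'cy', 'extrinsics']
wrist 306.13495801347693 318.52722122082594 196.83735647371523 [[0.379, 0.875, 0.302, 0.168], [0.925, -0.357, -0.126, 0.633], [-0.002, 0.327, -0.945, 0.373], [0.0, 0.0, 0.0, 1.0]] ['fov_y', 'cx', 'cy', 'hand_eye']
```

View pics/scene0.png

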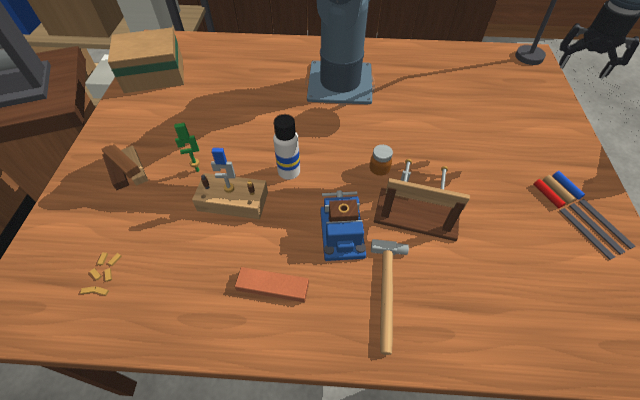

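View pics/top0.png

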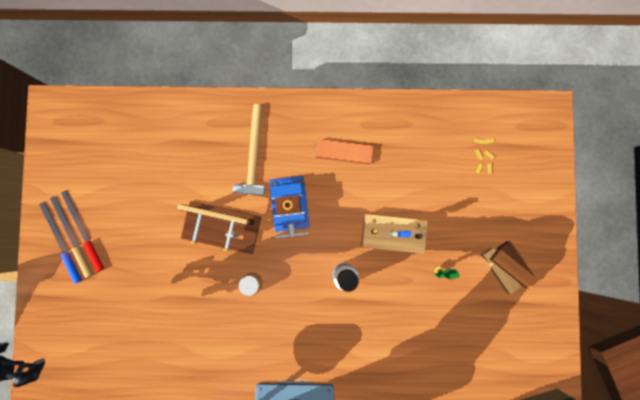

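Blue candidates: the gauge at scene (222,160), standing in the block; the green look-alike at (187,140); the can's band (287,160); the vise (343,235); a screwdriver (570,185). I choose the gauge at (222,160). Next, a close crop of it with the rack and vise.

```bash
python3 - <<'E'
import cv2,numpy as np
s=cv2.imread('pics/scene0.png');t=cv2.imread('pics/top0.png')
def z(i,x,y,w,h): return cv2.resize(i[y:y+h,x:x+w],(400,300),interpolation=cv2.INTER_CUBIC)
cv2.imwrite('pics/c1.png',np.vstack([np.hstack([z(s,180,140,100,75),z(s,370,155,100,75)]),np.hstack([z(t,350,195,100,75),z(t,170,190,100,75)])]))
E
```

```text
(no output)
```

View pics/c1.png

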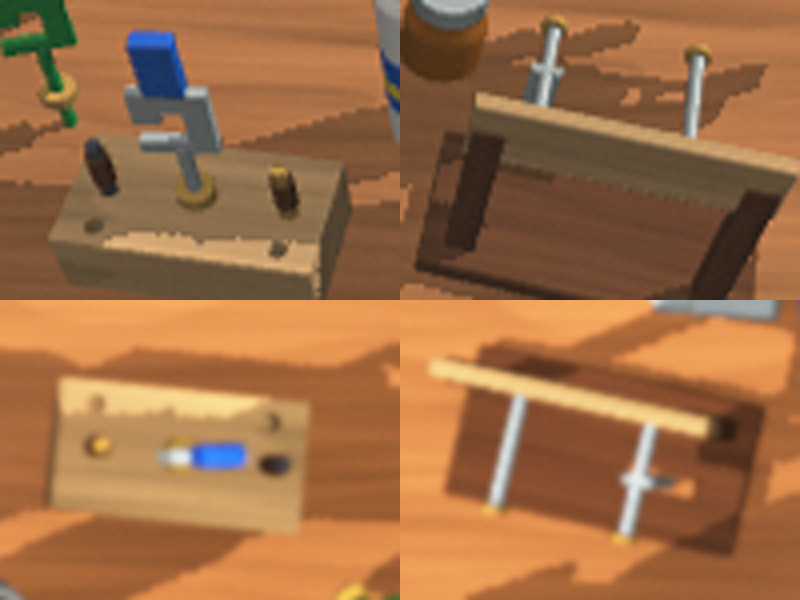

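The crop confirms the blue gauge in the block's middle hole with its slot open toward -y. The free pin is the right one in the scene view (knob ≈(444,169)); the other carries the try square. Now rough positions.

```bash
cat >> h.py <<'E'
def blobs(c,lo,hi,roi=None,amin=8):
    hsv=cv2.cvtColor(c['im'],cv2.COLOR_RGB2HSV);m=cv2.inRange(hsv,np.array(lo),np.array(hi))
    if roi: k=np.zeros_like(m);x,y,w,h=roi;k[y:y+h,x:x+w]=1;m*=k
    n,l,st,ce=cv2.connectedComponentsWithStats(m)
    return [(ce[i].round(1).tolist(),st[i].tolist()) for i in range(1,n) if st[i,4]>=amin],m
E
python3 - <<'E'
from h import *
s=grab('scene');t=grab('top')
bt=blobs(t,(105,120,80),(130,255,255),(350,195,100,75))
bs=blobs(s,(105,120,80),(130,255,255),(180,140,60,60))
print('blue',bt[0],bs[0])
print('handle tri',tri(t,bt[0][0][0],s,bs[0][0][0]))
print('rect',cv2.minAreaRect(cv2.findNonZero(bt[1])))
for p in((365,214.5),(427,220.8),(424.5,252.5),(362.5,247)): print('blk',onz(t,*p,.05).round(4))
g=blobs(t,(15,100,120),(35,255,255),(270,190,40,30),3);print('ring',g[0])
g2=blobs(s,(15,100,120),(35,255,255),(325,195,40,30),3);print('ring s',g2[0])
for b in g[0]: print(onz(t,*b[0],.1).round(4))
for b in g2[0]: print(onz(s,*b[0],.1).round(4))
f=lambda x,y:(170+x/4,190+(y-300)/4)
print('knob',onz(t,*f(492,508),.14).round(4),'bar',onz(t,*f(519,398),.14).round(4))
print('knob2',onz(t,*f(622,538),.14).round(4),'bar2',onz(t,*f(650,425),.14).round(4))
print('knob s',onz(s,370+(697-400)/4,155+52/4,.14).round(4))
for b in blobs(t,(0,0,0),(180,255,60),(330,260,35,35),30)[0]: print('can',b,onz(t,*b[0],.19).round(3))
print('jar',onz(t,249,286,.07).round(3))
E
```

```text
blue [([404.5, 233.5], [398, 231, 13, 6, 65])] [([218.5, 155.5], [212, 148, 14, 16, 183])]
handle tri (array([ 0.52911119, -0.27100605,  0.1772884 ]), np.float64(0.002190773762882013))
rect ((404.0, 233.5), (5.0, 12.0), 90.0)
blk [ 0.5807 -0.1893  0.05  ]
blk [ 0.5654 -0.36    0.05  ]
blk [ 0.4785 -0.3527  0.05  ]
blk [ 0.4914 -0.1828  0.05  ]
ring [([287.1, 204.7], [282, 200, 11, 11, 75])]
ring s [([343.1, 207.7], [338, 203, 11, 10, 55])]
[0.6019 0.0225 0.1   ]
[0.6024 0.0223 0.1   ]
knob [0.5045 0.0031 0.14  ] bar [ 0.5746 -0.013   0.14  ]
knob2 [ 0.4866 -0.0796  0.14  ] bar2 [ 0.5584 -0.0967  0.14  ]
knob s [0.5    0.2575 0.14  ]
can ([347.5, 279.7], [338, 270, 20, 21, 306]) [ 0.417 -0.132  0.19 ]
jar [0.384 0.123 0.07 ]
```

```bash
cat >> h.py <<'E'
def go(p,yaw):
    "tool shift and roll to bring TCP to p with tool-y at world yaw (deg), from the measured pose"
    s=robot.observe();M=R.from_quat(s['ee_rot']).as_matrix()
    y0=np.degrees(np.arctan2(M[1,1],M[0,1]));r=-(yaw-y0);r=(r+90)%180-90
    print('tcp',s['tcp_pos'].round(4),'t',round(s['t'],2),'w',round(s['gripper_width'],4),'F',s['ft_force'].round(1),'M',s['moment'].round(2),'yaw',round(y0,2),'xdown',M[:,0].round(4))
    print('shift',(M.T@(np.array(p)-s['tcp_pos'])).round(4),'roll',round(r,2),'(alt',round(r-180*np.sign(r),1),') j7',s['joints'][6].round(2))
E
python3 - <<'E'
from h import *
go((.45,.3,.33),-4.7)
go((.51,-.271,.33),-4.7)
t=grab('top');k=onz(t,193,242,.14);b=onz(t,199.75,214.5,.14);print(k,b,np.degrees(np.arctan2(*(b-k)[[1,0]])))
E
```

```text
tcp [0.2463 0.6012 0.2309] t 0.25 w 0.0853 F [ 0.7 -0.7  0. ] M [ 0.03 -0.05  0.06] yaw 67.73 xdown [-2.e-04 -7.e-04 -1.e+00]
shift [-0.0989 -0.2016  0.3027] roll 72.43 (alt -107.6 ) j7 -0.07
tcp [0.2463 0.6012 0.2309] t 0.25 w 0.0853 F [ 0.7 -0.7  0. ] M [ 0.03 -0.05  0.06] yaw 67.73 xdown [-2.e-04 -7.e-04 -1.e+00]
shift [-0.0985 -0.7073  0.5746] roll 72.43 (alt -107.6 ) j7 -0.07
[0.50143177 0.25730087 0.14      ] [0.57156192 0.24223529 0.14      ] -12.124194083363859
```

>>> step_arm(series=[-0.05,-0.01,0.02,5,-1,-0.1,-0.04,0.06,10,-1,-0.1,-0.07,0.11,20,-1,-0.1,-0.1,0.16,30,-1,-0.1,-0.13,0.21,38,-1,-0.1,-0.16,0.26,46,-1,-0.1,-0.2,0.3,54,-1,-0.1,-0.25,0.32,62,-1])

```text
t: 1.3
tcp_pos: [0.4492, 0.2465, 0.3313]
ee_rot: [0.476, 0.522, -0.476, 0.523]
ft_force: [1.1, 0.8, 0.2]
gripper_width: 0.0855
```

```bash
python3 -c "
from h import *
go((.51,-.271,.33),-4.7)"
```

```text
tcp [0.4492 0.2465 0.3313] t 1.3 w 0.0855 F [1.1 0.8 0.2] M [ 0.05 -0.01  0.02] yaw 5.35 xdown [ 1.1e-03 -3.0e-04 -1.0e+00]
shift [0.0015 0.0124 0.5209] roll 10.05 (alt -170.0 ) j7 -0.42
```

```bash
python3 -c "
from h import *
import pickle
c=grab('wrist','w_rack.png');pickle.dump(c,open('w_rack.pkl','wb'));print(c['E'].round(3))
for p in ((.5,.257,.14),(.57,.242,.14)): print(proj(c,p))"
```

```text
[[ 0.996  0.088  0.031  0.441]
 [ 0.093 -0.941 -0.326  0.331]
 [ 0.     0.328 -0.945  0.474]
 [ 0.     0.     0.     1.   ]]
(np.float64(364.4465376036378), np.float64(165.48064129171965))
(np.float64(423.4800228624323), np.float64(183.9168250943984))
```

>>> step_arm(series=[0,0,0.06,2,-1,0,0,0.12,4,-1,0,0,0.18,6,-1,0,0,0.24,8,-1,0,0,0.3,10,-1,0,0,0.36,10,-1,0,0,0.42,10,-1,0,0.01,0.48,10,-1])

```text
t: 2.35
tcp_pos: [0.5057, -0.2293, 0.3317]
ee_rot: [0.518, 0.481, -0.518, 0.481]
ft_force: [0.8, 0.2, 0.2]
gripper_width: 0.0855
```

>>> step_arm(series=[0,0,0.04,0,-1,0,0,0.04,0,-1,0,0,0.04,0,-1])

```text
t: 2.72
tcp_pos: [0.5029, -0.2666, 0.3311]
ee_rot: [0.518, 0.482, -0.518, 0.481]
ft_force: [-0.4, 0.6, 0.3]
gripper_width: 0.0852
```

```bash
python3 -c "
from h import *
import pickle
go((.529,-.271,.18),-4.7)
c=grab('wrist','w_g.png');pickle.dump(c,open('w_g.pkl','wb'));print(c['E'].round(3))
print(proj(c,(.529,-.271,.2)),proj(c,(.529,-.271,.05)))
a=cv2.imread('pics/w_g.png');b=cv2.imread('pics/w_rack.png')
cv2.imwrite('pics/c2.png',cv2.resize(np.vstack([a,b]),(480,600)))
"
```

```text
tcp [ 0.5029 -0.2666  0.3311] t 2.73 w 0.0852 F [-0.4  0.6  0.3] M [ 0.01 -0.01  0.01] yaw -4.22 xdown [-2.e-04  9.e-04 -1.e+00]
shift [0.1511 0.0264 0.0026] roll 0.48 (alt -179.5 ) j7 0.56
[[ 0.997 -0.069 -0.025  0.509]
 [-0.073 -0.943 -0.326 -0.182]
 [-0.001  0.327 -0.945  0.474]
 [ 0.     0.     0.     1.   ]]
(np.float64(346.45521639211285), np.float64(188.9948536602934)) (np.float64(337.30848904900597), np.float64(156.62936779377839))
```

View pics/c2.png

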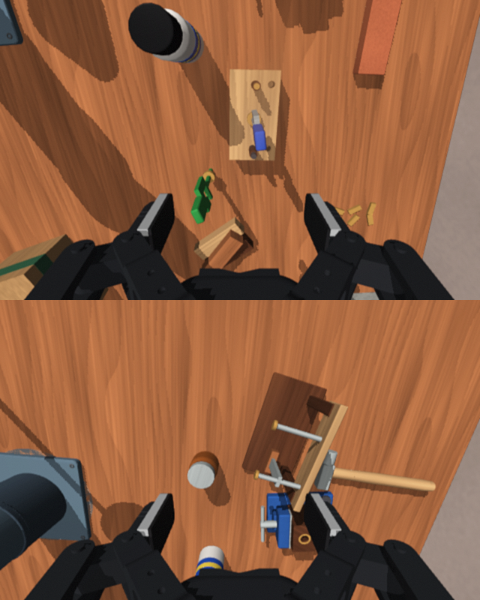

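The wrist views show the gauge handle at (347,180) in the full frame, with the can well to the left, and the rack with its free pin from knob ≈(367,165) to the bar ≈(425,185). I'll refine the handle pose and the pin line.

```bash
python3 - <<'E'
from h import *
import pickle
c=pickle.load(open('w_g.pkl','rb'));r=pickle.load(open('w_rack.pkl','rb'))
g=c['im'][135:215,310:400,::-1];k=r['im'][140:220,345:435,::-1]
cv2.imwrite('pics/c3.png',np.hstack([cv2.resize(x,None,fx=4.4,fy=5*.88,interpolation=cv2.INTER_NEAREST) for x in (g,k)]))
b,m=blobs(c,(105,120,40),(130,255,255),(310,135,90,80));print(b)
v=cv2.cvtColor(c['im'],cv2.COLOR_RGB2HSV)[...,2];print(np.percentile(v[m>0],[5,25,50,75,95]))
for rr in range(160,206,3):
    xs=np.where(m[rr])[0]
    if len(xs): print(rr,xs.min(),xs.max(),v[rr,xs].tolist())
E
```

```text
[([346.5, 186.9], [339, 174, 16, 27, 343])]
[140.  176.5 188.  191.  194. ]
175 340 351 [150, 163, 167, 168, 169, 172, 176, 180, 182, 188, 187, 164]
178 339 352 [148, 187, 196, 198, 195, 194, 193, 192, 189, 191, 191, 187, 172, 137]
181 339 352 [134, 178, 187, 191, 192, 190, 191, 190, 188, 189, 189, 187, 177, 149]
184 340 353 [169, 185, 191, 193, 191, 190, 189, 188, 189, 186, 188, 183, 158, 125]
187 340 353 [155, 180, 191, 192, 191, 191, 190, 189, 189, 188, 188, 184, 166, 132]
190 341 353 [177, 189, 193, 194, 192, 190, 190, 189, 188, 186, 185, 170, 142]
193 341 354 [172, 187, 193, 192, 192, 191, 190, 187, 187, 186, 185, 177, 153, 119]
196 341 354 [156, 184, 190, 194, 192, 191, 189, 188, 186, 185, 184, 182, 163, 130]
199 342 351 [164, 178, 183, 178, 174, 169, 163, 157, 152, 148]
```

View pics/c3.png

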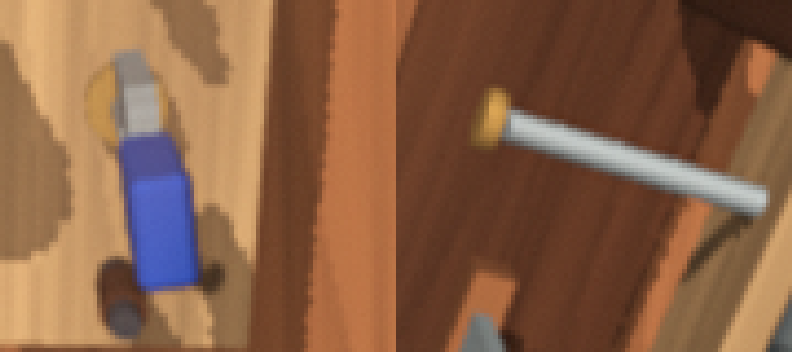

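Crop: the handle's top face has crop corners (133,178),(189,173),(199,286),(139,290). The pin runs from the knob (94,117) to the bar (370,200) in the right crop.

```bash
python3 - <<'E'
from h import *
import pickle
c=pickle.load(open('w_g.pkl','rb'));r=pickle.load(open('w_rack.pkl','rb'))
q=np.array([onz(c,310+x/4.4,135+y/4.4,.2)[:2] for x,y in((133,178),(189,173),(199,286),(139,290))]);print(q.round(4),q.mean(0))
e=(q[0]+q[1]-q[2]-q[3])/2;print('len',np.linalg.norm(e),'yaw',np.degrees(np.arctan2(-e[0],e[1])), 'w',np.linalg.norm(q[1]-q[0]))
P=[onz(r,345+x/4.4,140+y/4.4,.14)[:2] for x,y in((94,117),(111,126),(370,200))];print(np.array(P).round(4))
d=P[2]-P[1];print('pin yaw',np.degrees(np.arctan2(d[1],d[0])),np.linalg.norm(d))
go((*q.mean(0),.165),-4.5)
E
```

```text
[[ 0.5238 -0.2575]
 [ 0.5356 -0.2572]
 [ 0.5368 -0.2826]
 [ 0.5239 -0.2825]] [ 0.53003444 -0.26995039]
len 0.025226285835573178 yaw 1.436182863496288 w 0.01177957935367769
[[0.5023 0.2559]
 [0.507  0.254 ]
 [0.5768 0.2408]]
pin yaw -10.734206208491797 0.07103424035143292
tcp [ 0.5031 -0.2661  0.3311] t 2.77 w 0.0856 F [0.1 0.3 0.2] M [-0.01  0.03  0.02] yaw -4.15 xdown [ 1.0e-04  1.1e-03 -1.0e+00]
shift [0.1661 0.0271 0.0021] roll 0.35 (alt -179.7 ) j7 0.56
```

>>> step_arm(series=[0.04,0.027,0.002,-5.5,-1,0.09,0.027,0.002,-5.5,-1,0.13,0.027,0.002,-5.5,-1,0.16,0.027,0.002,-5.5,-1,0.17,0.027,0.002,-5.5,-1,0.17,0.027,0.002,-5.5,-1])

```text
t: 3.52
tcp_pos: [0.5298, -0.2708, 0.1616]
ee_rot: [0.494, 0.506, -0.494, 0.506]
ft_force: [0.3, -0.1, -0.3]
gripper_width: 0.0854
```

```bash
python3 -c "
from h import *
go((.53,-.270,.161),1.4)
a=grab('wrist','w3.png')
print(blobs(a,(105,120,40),(130,255,255),(200,100,260,250),40)[0])
"
```

```text
tcp [ 0.5298 -0.2708  0.1616] t 3.52 w 0.0854 F [ 0.3 -0.1 -0.3] M [ 0.    0.03 -0.  ] yaw 1.3 xdown [ 0.e+00  4.e-04 -1.e+00]
shift [ 0.0006  0.0002 -0.0008] roll -0.1 (alt 179.9 ) j7 0.76
[([317.3, 283.5], [301, 235, 33, 95, 2793])]
```

View pics/w3.png

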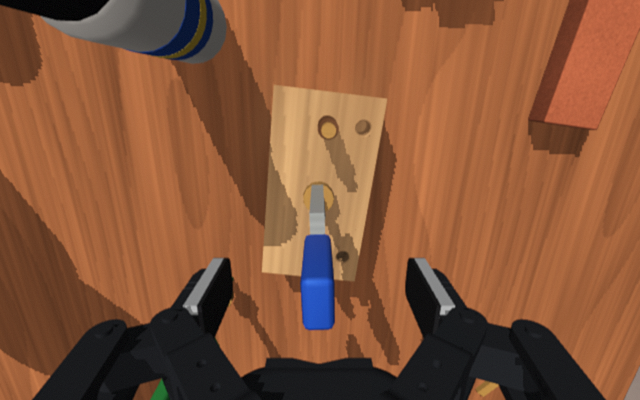

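The handle at (317,283) is centred between the fingers and aligned with them. Closing.

>>> step_arm(series=[0,0,0,0,1,0,0,0,0,1,0,0,0,0,1,0,0,0,0,1,0,0,0,0,1,0,0,0,0,1], newtons=50)

```text
t: 4.32
tcp_pos: [0.5295, -0.2718, 0.1615]
ee_rot: [0.495, 0.505, -0.495, 0.505]
ft_force: [-0.5, 1.0, 3.2]
gripper_width: 0.0133
```

>>> step_arm(series=[-0.01,0,0,0,1,-0.03,0,0,0,1,-0.05,0,0,0,1,-0.08,0,0,0,1,-0.11,0,0,0,1,-0.14,0,0,0,1,-0.14,0,0,0,1,-0.14,0,0,0,1])

```text
t: 5.32
tcp_pos: [0.5289, -0.2712, 0.3008]
ee_rot: [0.495, 0.506, -0.495, 0.505]
ft_force: [-0.1, 0.8, -2.4]
gripper_width: 0.0135
```

```bash
python3 -c "
from h import *
go((.602,.0225,.30),-10.5)
grab('wrist','w4.png');s=grab('scene','s4.png');t=grab('top')
b1=blobs(t,(105,120,80),(130,255,255),(370,190,90,80));b2=blobs(s,(105,120,80),(130,255,255),(180,60,80,120))
print(b1[0],b2[0])
a=cv2.imread('pics/w4.png')[150:400,160:480];p=cv2.imread('pics/s4.png')[70:195,160:320]
cv2.imwrite('pics/c4.png',np.hstack([cv2.resize(a,(400,312)),cv2.resize(p,(400,312))]))
"
```

```text
tcp [ 0.5289 -0.2712  0.3008] t 5.33 w 0.0135 F [-0.1  0.8 -2.4] M [0.06 0.03 0.06] yaw 1.23 xdown [-9.e-04  7.e-04 -1.e+00]
shift [ 0.001   0.0794 -0.2921] roll 11.73 (alt -168.3 ) j7 0.67
[([411.1, 233.9], [410, 232, 3, 5, 14])] [([208.9, 107.4], [205, 98, 8, 21, 69])]
```

View pics/c4.png

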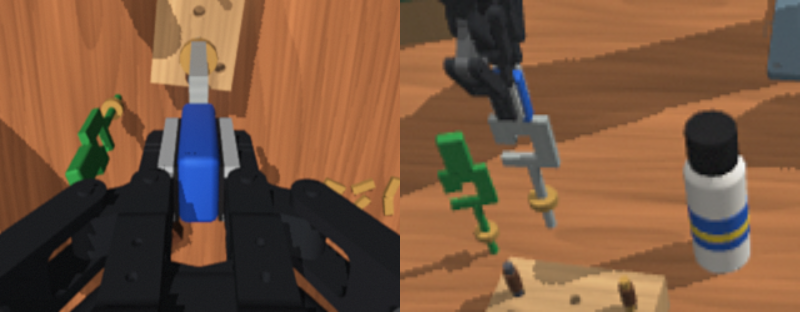

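The gauge is held upright; its tip shows in the scene view at (220,160). Carrying it to above the bore.

>>> step_arm(series=[0,0.01,-0.03,2,1,0,0.02,-0.08,5,1,0,0.04,-0.13,8,1,0,0.06,-0.19,11,1,0,0.07,-0.24,12.5,1,0,0.079,-0.28,12.5,1,0,0.079,-0.292,12.5,1,0,0.079,-0.292,12.5,1])

```text
t: 6.48
tcp_pos: [0.6017, 0.0222, 0.3006]
ee_rot: [-0.546, -0.449, 0.547, -0.449]
ft_force: [0.2, -0.4, -1.8]
gripper_width: 0.0134
```

>>> step_arm(series=[0.01,0,0,0,1,0.025,0,0,0,1,0.035,0,0,0,1,0.035,0,0,0,1,0.035,0,0,0,1])

```text
t: 7.1
tcp_pos: [0.6024, 0.0218, 0.2665]
ee_rot: [0.547, 0.448, -0.547, 0.449]
ft_force: [-0.5, 0.2, -2.4]
gripper_width: 0.0134
```

```bash
python3 -c "
from h import *
go((.602,.0225,.262),-11.3)
grab('wrist','w5.png');s=grab('scene','s5.png');t=grab('top','t5.png')
p=np.array(robot.observe()['tcp_pos']);
for z in(.1365,.1055,.0065): print(proj(s,p-[0,0,z]))
a=cv2.imread('pics/w5.png')[100:300,220:420];b=cv2.imread('pics/s5.png')[150:230,303:383]
cv2.imwrite('pics/c5.png',np.hstack([cv2.resize(a,(400,400)),cv2.resize(b,(400,400),interpolation=cv2.INTER_CUBIC)]))
"
```

```text
tcp [0.6024 0.0218 0.2665] t 7.1 w 0.0134 F [-0.5  0.2 -2.4] M [-0.    0.02  0.01] yaw -11.29 xdown [ 5.e-04 -1.e-04 -1.e+00]
shift [ 0.0045 -0.0005 -0.0007] roll 0.01 (alt -180.0 ) j7 -0.04
(np.float64(343.6970766061277), np.float64(200.04526893872423))
(np.float64(344.50326204941314), np.float64(191.72869289561123))
(np.float64(347.4486224427217), np.float64(161.34447560498447))
```

View pics/c5.png

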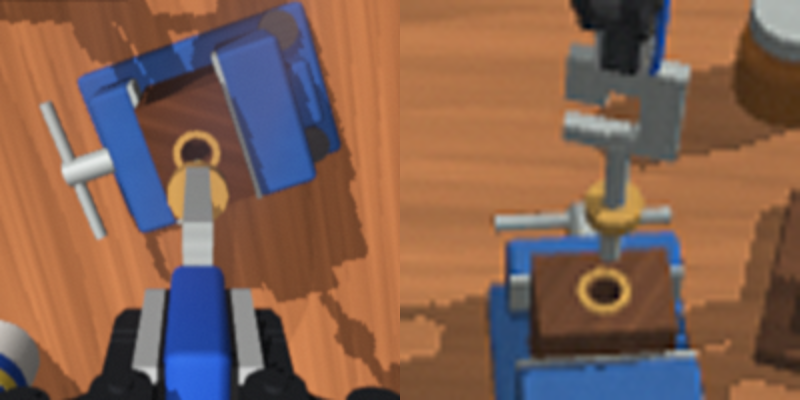

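```bash
python3 -c "
from h import *
w=grab('wrist');s=grab('scene')
print('ring',onz(w,318.3,176,.1),'scene',onz(s,343.4,207.8,.1))
for z in (.163,.168): print('collar top',onz(w,319,195.5,z))
print('handle top', onz(w,220+196/2,100+290/2,.305))
# y of rod from scene assuming x=TCP x
o,d=ray(s,345.0,202);k=(.602-o[0])/d[0];print('tip',o+d*k)
o,d=ray(s,345.8,191);k=(.602-o[0])/d[0];print('collar',o+d*k)
"
```

```text
ring [0.60257538 0.02235877 0.1       ] scene [0.60265595 0.02300669 0.1       ]
collar top [0.60317161 0.02220282 0.163     ]
collar top [0.60349515 0.02387947 0.168     ]
handle top [0.60808469 0.05025769 0.305     ]
tip [0.602      0.02536631 0.1224071 ]
collar [0.602      0.02465475 0.16355894]
```

>>> step_arm(series=[0.005,0,0.002,0,1,0.01,0,0.002,0,1,0.015,0,0.002,0,1,0.02,0,0.002,0,1,0.025,0,0.002,0,1,0.03,0,0.002,0,1,0.035,0,0.002,0,1,0.038,0,0.002,0,1])

```text
t: 8.35
tcp_pos: [0.6016, 0.02, 0.2279]
ee_rot: [-0.547, -0.449, 0.547, -0.448]
ft_force: [0.4, 0.5, -2.6]
gripper_width: 0.0134
```

```bash
python3 -c "
from h import *
go((.6024,.0198,.1915),-11.3)
"
```

```text
tcp [0.6016 0.02   0.2279] t 8.35 w 0.0134 F [ 0.4  0.5 -2.6] M [-0.03  0.   -0.02] yaw -11.28 xdown [-4.e-04 -1.e-04 -1.e+00]
shift [0.0364 0.0008 0.    ] roll 0.02 (alt -180.0 ) j7 -0.01
```

No extra force, so the tip is inside the bore. Continuing down slowly.

>>> step_arm(series=[0.003,0,0,0,1,0.006,0,0,0,1,0.009,0,0,0,1,0.012,0,0,0,1,0.015,0,0,0,1,0.018,0,0,0,1,0.021,0,0,0,1,0.023,0,0,0,1])

```text
t: 9.35
tcp_pos: [0.6018, 0.02, 0.2054]
ee_rot: [0.547, 0.448, -0.547, 0.448]
ft_force: [-0.9, -0.6, 1.4]
gripper_width: 0.0131
```

```bash
python3 -c "
from h import *
go((.6024,.0198,.1915),-11.3)
"
```

```text
tcp [0.6018 0.02   0.2054] t 9.35 w 0.0131 F [-0.9 -0.6  1.4] M [ 0.03  0.31 -0.03] yaw -11.28 xdown [ 2.e-04  1.e-04 -1.e+00]
shift [0.0139 0.0006 0.0001] roll 0.02 (alt -180.0 ) j7 0.0
```

The stop is sliding on the face (about 4 N upward). Creeping on.

>>> step_arm(series=[0.001,0,0,0,1,0.002,0,0,0,1,0.003,0,0,0,1,0.004,0,0,0,1,0.005,0,0,0,1,0.006,0,0,0,1,0.006,0,0,0,1])

```text
t: 10.22
tcp_pos: [0.6018, 0.02, 0.1992]
ee_rot: [0.547, 0.448, -0.547, 0.449]
ft_force: [-0.3, 0.6, -0.8]
gripper_width: 0.0132
```

>>> step_arm(series=[0.001,0,0,0,1,0.002,0,0,0,1,0.003,0,0,0,1,0.004,0,0,0,1,0.004,0,0,0,1])

```text
t: 10.85
tcp_pos: [0.6017, 0.02, 0.1952]
ee_rot: [-0.547, -0.448, 0.547, -0.449]
ft_force: [-0.1, -0.1, -1.1]
gripper_width: 0.0133
```

>>> step_arm(series=[0.001,0,0,0,1,0.002,0,0,0,1,0.003,0,0,0,1,0.003,0,0,0,1])

```text
t: 11.35
tcp_pos: [0.6018, 0.02, 0.1922]
ee_rot: [-0.547, -0.448, 0.547, -0.448]
ft_force: [-0.3, -0.8, -0.3]
gripper_width: 0.0137
```

>>> step_arm(series=[0.001,0,0,0,1,0.002,0,0,0,1,0.002,0,0,0,1])

```text
t: 11.72
tcp_pos: [0.6021, 0.0199, 0.1915]
ee_rot: [0.547, 0.448, -0.546, 0.448]
ft_force: [-1.8, 0.5, 9.2]
gripper_width: 0.0136
```

```bash
python3 -c "
from h import *
go((.6024,.0198,.1915),-11.3)
"
```

```text
tcp [0.6021 0.0199 0.1915] t 11.72 w 0.0136 F [-1.8  0.5  9.2] M [-0.01  0.88 -0.01] yaw -11.28 xdown [ 8.e-04  5.e-04 -1.e+00]
shift [-0.      0.0003  0.    ] roll 0.02 (alt -180.0 ) j7 0.01
```

Bottomed at TCP z=0.1915, the height predicted for the bore floor, with about 11 N. Holding for over 2 s.

>>> step_arm(series=[0,0,0,0,1,0,0,0,0,1,0,0,0,0,1,0,0,0,0,1,0,0,0,0,1,0,0,0,0,1,0,0,0,0,1,0,0,0,0,1])

```text
t: 12.72
tcp_pos: [0.6021, 0.0199, 0.1915]
ee_rot: [0.547, 0.448, -0.546, 0.449]
ft_force: [-2.9, 0.2, 9.3]
gripper_width: 0.0135
```

>>> step_arm(series=[0,0,0,0,1,0,0,0,0,1,0,0,0,0,1,0,0,0,0,1,0,0,0,0,1,0,0,0,0,1,0,0,0,0,1,0,0,0,0,1])

```text
t: 13.72
tcp_pos: [0.6021, 0.0199, 0.1915]
ee_rot: [0.547, 0.448, -0.546, 0.448]
ft_force: [-1.9, -0.5, 9.0]
gripper_width: 0.0134
```

>>> step_arm(series=[0,0,0,0,1,0,0,0,0,1,0,0,0,0,1,0,0,0,0,1])

```text
t: 14.22
tcp_pos: [0.6021, 0.0199, 0.1915]
ee_rot: [0.547, 0.448, -0.546, 0.448]
ft_force: [-2.6, 0.8, 9.8]
gripper_width: 0.0133
```

```bash
python3 -c "
from h import *
go((.6024,.0198,.30),-11.3)
s=grab('scene','s6.png');b=cv2.imread('pics/s6.png')[130:230,293:393]
cv2.imwrite('pics/c6.png',cv2.resize(b,(500,500),interpolation=cv2.INTER_CUBIC))
"
```

```text
tcp [0.6021 0.0199 0.1915] t 14.22 w 0.0133 F [-2.6  0.8  9.8] M [ 0.01  0.88 -0.03] yaw -11.28 xdown [ 8.e-04  6.e-04 -1.e+00]
shift [-0.1085  0.0004  0.    ] roll 0.02 (alt -180.0 ) j7 0.01
```

View pics/c6.png

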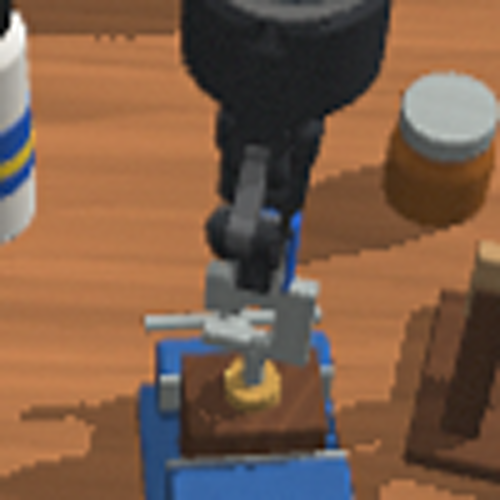

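Scene view: the collar sits on the blank's face and the gauge is upright. Lifting out gently.

>>> step_arm(series=[-0.003,0,0,0,1,-0.008,0,0,0,1,-0.018,0,0,0,1,-0.03,0,0,0,1,-0.045,0,0,0,1,-0.065,0,0,0,1,-0.09,0,0,0,1,-0.12,0,0,0,1])

```text
t: 15.28
tcp_pos: [0.6015, 0.0199, 0.3117]
ee_rot: [-0.547, -0.448, 0.547, -0.448]
ft_force: [-0.4, 0.5, -2.8]
gripper_width: 0.0135
```

```bash
python3 -c "
from h import *
go((.546,.302,.32),-11.4)
"
```

```text
tcp [0.6015 0.0199 0.3117] t 15.28 w 0.0135 F [-0.4  0.5 -2.8] M [-0.01 -0.06  0.  ] yaw -11.29 xdown [-1.e-04 -0.e+00 -1.e+00]
shift [-0.0083 -0.1096 -0.2658] roll 0.11 (alt -179.9 ) j7 -0.06
```

>>> step_arm(series=[-0.02,-0.01,-0.03,0,1,-0.02,-0.03,-0.075,0,1,-0.02,-0.05,-0.125,0,1,-0.02,-0.07,-0.175,0,1,-0.02,-0.09,-0.22,0,1,-0.02,-0.105,-0.255,0,1,-0.01,-0.11,-0.266,0,1,-0.01,-0.11,-0.266,0,1])

```text
t: 16.27
tcp_pos: [0.5452, 0.3023, 0.3197]
ee_rot: [-0.546, -0.449, 0.547, -0.449]
ft_force: [-0.7, -1.1, -2.8]
gripper_width: 0.0133
```

```bash
python3 - <<'E'
from h import *
import pickle
go((.546,.302,.18),-11.4)
c=grab('wrist','w7.png');s=grab('scene','s7.png');t=grab('top','t7.png')
pickle.dump(c,open('w7.pkl','wb'))
for p in ((.502,.2570,.14),(.572,.2425,.14),(.538,.249,.14)): print(proj(c,p),proj(s,p))
b=cv2.imread('pics/s7.png')[110:210,370:470];w=cv2.imread('pics/w7.png')[60:310,190:440]
cv2.imwrite('pics/c7.png',np.hstack([cv2.resize(w,(400,400)),cv2.resize(b,(400,400),interpolation=cv2.INTER_CUBIC)]))
E
```

```text
tcp [0.5452 0.3023 0.3197] t 16.27 w 0.0133 F [-0.7 -1.1 -2.8] M [-0.05 -0.01 -0.05] yaw -11.22 xdown [-0.0013 -0.0013 -1.    ]
shift [ 1.397e-01  1.000e-03 -1.000e-04] roll 0.18 (alt -179.8 ) j7 -0.55
(np.float64(289.18719942682935), np.float64(217.803756841163)) (np.float64(444.16682390481697), np.float64(168.63353175250543))
(np.float64(351.73190889400456), np.float64(218.34083767784105)) (np.float64(441.8360586069292), np.float64(191.79470634670002))
(np.float64(321.44869471921885), np.float64(218.5091918202231)) (np.float64(442.75860065073465), np.float64(180.26105341274592))
```

View pics/c7.png

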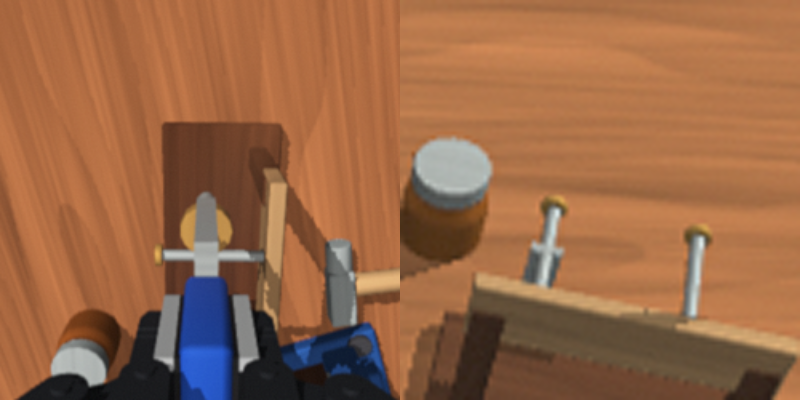

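Wrist crop: the pin runs level at row ≈219.5, from knob ≈(293,219) to bar ≈(354,220), parallel to the fingers' closing axis. Refining with a mask.

```bash
python3 - <<'E'
from h import *
import pickle
c=pickle.load(open('w7.pkl','rb'));t=grab('top');s=grab('scene')
def col(c,us,v0,v1):
    o=[]
    hsv=cv2.cvtColor(c['im'],cv2.COLOR_RGB2HSV).astype(float)
    for u in us:
        w=np.clip(110-hsv[v0:v1,u,1],0,None)*(hsv[v0:v1,u,2]>60)
        if w.sum()>0:o.append((u,(w*np.arange(v0,v1)).sum()/w.sum()))
    return o
o=col(c,[296,299,302,305,331,334,337,340,343,346],211,229)
P=np.array([onz(c,u,v,.14) for u,v in o]);print(np.c_[[x[1] for x in o],P[:,:2]].round(4))
k=np.polyfit(P[:,0],P[:,1],1);print('slope deg',np.degrees(np.arctan(k[0])),'y at .538',np.polyval(k,.538))
# knob brass
print(blobs(c,(15,100,80),(35,255,255),(280,205,20,30),3)[0])
# scene pin rows
hs=cv2.cvtColor(s['im'],cv2.COLOR_RGB2HSV).astype(float)
for v in(174,177,180,183,186):
    w=np.clip(110-hs[v,434:452,1],0,None)*(hs[v,434:452,2]>60);u=(w*np.arange(434,452)).sum()/w.sum();print('sc',u.round(1),v,onz(s,u,v,.14).round(4))
E
```

```text
[[218.9933   0.5093   0.2541]
 [219.0214   0.5127   0.2534]
 [219.0331   0.516    0.2527]
 [219.0216   0.5194   0.252 ]
 [219.3303   0.5485   0.2459]
 [219.3312   0.5519   0.2452]
 [219.3035   0.5553   0.2446]
 [219.3338   0.5586   0.2439]
 [219.5511   0.562    0.243 ]
 [219.8881   0.5653   0.2419]]
slope deg -11.938762831423569 y at .538 0.24804925654206067
[([288.5, 218.8], [286, 213, 6, 13, 57])]
sc 443.3 174 [0.5189 0.2529 0.14  ]
sc 443.1 177 [0.5281 0.251  0.14  ]
sc 442.8 180 [0.5372 0.2493 0.14  ]
sc 442.5 183 [0.5462 0.2473 0.14  ]
sc 442.1 186 [0.5551 0.2453 0.14  ]
```

```bash
python3 -c "
from h import *
go((.5463,.2973,.1805),-12)"
```

```text
tcp [0.5467 0.3006 0.3209] t 16.52 w 0.0134 F [-0.1  0.4 -2.3] M [ 0.   -0.    0.02] yaw -11.42 xdown [ 8.e-04 -1.e-04 -1.e+00]
shift [0.1404 0.0002 0.0034] roll 0.58 (alt -179.4 ) j7 -0.55
```

>>> step_arm(series=[0.03,0,0.001,0.6,1,0.06,0,0.002,0.6,1,0.09,0,0.002,0.6,1,0.115,0,0.002,0.6,1,0.13,0,0.002,0.6,1,0.14,0,0.002,0.6,1,0.14,0,0.002,0.6,1,0.14,0,0.002,0.6,1])

```text
t: 17.52
tcp_pos: [0.5461, 0.3006, 0.1812]
ee_rot: [0.55, 0.445, -0.548, 0.446]
ft_force: [0.2, -0.4, -1.9]
gripper_width: 0.0137
```

```bash
python3 - <<'E'
from h import *
go((.5355,.2465,.1805),-12)
s=grab('scene','s8.png');c=grab('wrist','w8.png')
p=robot.observe()['tcp_pos'];R_=[.208,.978]
for z in (.1365-.088,.1365-.104):
  for y in(-.024,.007): print(z,y,proj(s,[p[0]+(y+.0026)*.208,p[1]+(y+.0026)*.978,p[2]-z]))
b=cv2.imread('pics/s8.png')[130:210,410:490];w=cv2.imread('pics/w8.png')[60:310,190:440]
cv2.imwrite('pics/c8.png',np.hstack([cv2.resize(w,(400,400)),cv2.resize(b,(400,400),interpolation=cv2.INTER_CUBIC)]))
E
```

```text
tcp [0.5461 0.3006 0.1812] t 17.52 w 0.0137 F [ 0.2 -0.4 -1.9] M [-0.03  0.01 -0.01] yaw -11.88 xdown [ 1.4e-03  8.0e-04 -1.0e+00]
shift [0.0007 0.0007 0.0552] roll 0.12 (alt -179.9 ) j7 -0.49
0.048500000000000015 -0.024 (np.float64(455.45761903851917), np.float64(184.10705063583265))
0.048500000000000015 0.007 (np.float64(469.1601693772535), np.float64(186.9669488884676))
0.032500000000000015 -0.024 (np.float64(457.5638094610812), np.float64(179.7563245662957))
0.032500000000000015 0.007 (np.float64(471.48907352826933), np.float64(182.63520204911413))
```

View pics/c8.png

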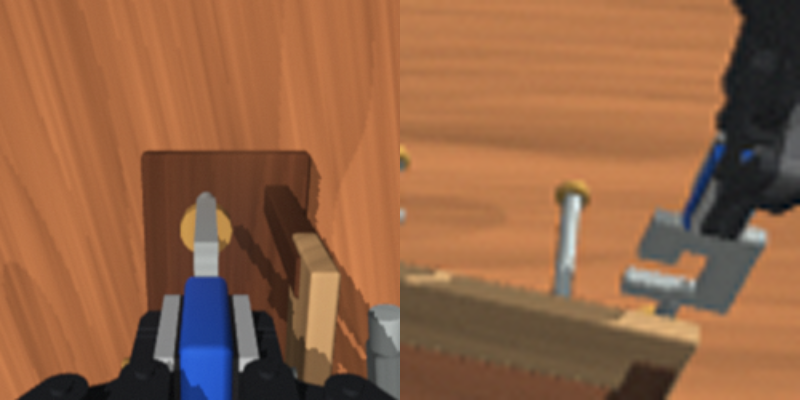

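Scene view: the slot faces the free pin at about the pin's height, from the clear +y side. Sliding on.

>>> step_arm(series=[0.001,0.001,0.008,0,1,0.001,0.001,0.016,0,1,0.001,0.001,0.023,0,1,0.001,0.001,0.029,0,1,0.001,0.001,0.034,0,1,0.001,0.001,0.038,0,1,0.001,0.001,0.042,0,1,0.001,0.001,0.045,0,1])

```text
t: 18.62
tcp_pos: [0.5371, 0.256, 0.1793]
ee_rot: [0.549, 0.446, -0.549, 0.446]
ft_force: [-0.8, 0.4, -2.3]
gripper_width: 0.0132
```

```bash
python3 - <<'E'
from h import *
go((.5355,.2465,.1805),-12)
E
```

```text
tcp [0.5371 0.256  0.1793] t 18.62 w 0.0132 F [-0.8  0.4 -2.3] M [0.05 0.   0.01] yaw -11.87 xdown [ 0.  0. -1.]
shift [-0.0012  0.0003  0.0096] roll 0.13 (alt -179.9 ) j7 -0.43
```

>>> step_arm(series=[-0.001,0,0.003,0,1,-0.001,0,0.006,0,1,-0.001,0,0.0095,0,1,-0.001,0,0.0095,0,1])

```text
t: 19.12
tcp_pos: [0.5352, 0.2465, 0.1803]
ee_rot: [-0.549, -0.445, 0.549, -0.446]
ft_force: [0.8, 0.2, -2.9]
gripper_width: 0.0133
```

```bash
python3 - <<'E'
from h import *
go((.5355,.2465,.1665),-12)
s=grab('scene','s9.png');c=grab('wrist','w9.png')
b=cv2.imread('pics/s9.png')[130:210,400:480]
cv2.imwrite('pics/c9.png',cv2.resize(b,(480,480),interpolation=cv2.INTER_CUBIC))
E
```

```text
tcp [0.5352 0.2465 0.1803] t 19.12 w 0.0133 F [ 0.8  0.2 -2.9] M [-0.03 -0.02  0.01] yaw -11.9 xdown [ 0.e+00 -1.e-04 -1.e+00]
shift [ 0.0138  0.0003 -0.0001] roll 0.1 (alt -179.9 ) j7 -0.42
```

View pics/c9.png

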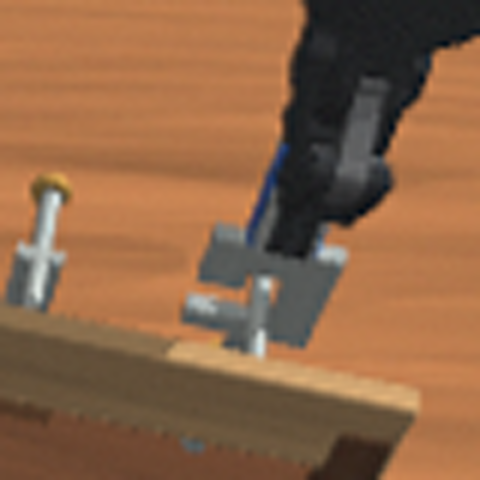

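The pin passes through the slot's inner end below the notch. Lowering.

>>> step_arm(series=[0.002,0,0,0,1,0.004,0,0,0,1,0.006,0,0,0,1,0.008,0,0,0,1,0.01,0,0,0,1,0.0115,0,0,0,1,0.0115,0,0,0,1])

```text
t: 20.1
tcp_pos: [0.5351, 0.2468, 0.1687]
ee_rot: [-0.549, -0.446, 0.549, -0.446]
ft_force: [-0.4, 0.3, -0.8]
gripper_width: 0.0129
```

>>> step_arm(series=[0.001,0,0,0,1,0.002,0,0,0,1,0.002,0,0,0,1])

```text
t: 20.48
tcp_pos: [0.5352, 0.2468, 0.1667]
ee_rot: [-0.549, -0.446, 0.549, -0.446]
ft_force: [1.0, 0.4, -1.5]
gripper_width: 0.0133
```

```bash
python3 - <<'E'
from h import *
go((.5355,.2465,.1665),-12)
E
```

```text
tcp [0.5352 0.2468 0.1667] t 20.48 w 0.0133 F [ 1.   0.4 -1.5] M [ 0.03  0.04 -0.04] yaw -11.88 xdown [-1.e-04 -1.e-04 -1.e+00]
shift [0.0002 0.0004 0.0003] roll 0.12 (alt -179.9 ) j7 -0.41
```

>>> step_arm(series=[0.0005,0,0,0,1,0.001,0,0,0,1,0.001,0,0,0,1])

```text
t: 20.85
tcp_pos: [0.5354, 0.2469, 0.1663]
ee_rot: [0.549, 0.446, -0.549, 0.446]
ft_force: [-2.5, -0.7, 4.4]
gripper_width: 0.0133
```

>>> step_arm(series=[0.0005,0,0,0,1,0.001,0,0,0,1,0.001,0,0,0,1])

```text
t: 21.22
tcp_pos: [0.5354, 0.247, 0.1661]
ee_rot: [0.549, 0.446, -0.549, 0.445]
ft_force: [-5.0, -1.4, 11.6]
gripper_width: 0.0137
```

Seated on the pin at TCP z≈0.1662. Relieving the press, then opening gently.

>>> step_arm(series=[-0.0015,0,0,0,1,-0.0015,0,0,0,1,-0.0015,0,0,0,0.65,-0.0015,0,0,0,0.6,-0.0015,0,0,0,0.5,-0.0015,0,0,0,0.35,-0.0015,0,0,0,0.2,-0.0015,0,0,0,0.2], newtons=20)

```text
t: 22.22
tcp_pos: [0.5353, 0.2469, 0.1663]
ee_rot: [0.549, 0.446, -0.549, 0.446]
ft_force: [0.1, -0.1, -0.3]
gripper_width: 0.0341
```

```bash
python3 - <<'E'
from h import *
go((.5355,.2465,.30),-12)
s=grab('scene','s10.png');c=grab('wrist','w10.png')
b=cv2.imread('pics/s10.png')[130:210,400:480];w=cv2.imread('pics/w10.png')[100:400,170:470]
cv2.imwrite('pics/c10.png',np.hstack([cv2.resize(w,(400,400)),cv2.resize(b,(400,400),interpolation=cv2.INTER_CUBIC)]))
E
```

```text
tcp [0.5353 0.2469 0.1663] t 22.23 w 0.0341 F [ 0.1 -0.1 -0.3] M [ 0.02  0.02 -0.01] yaw -11.88 xdown [ 0.  0. -1.]
shift [-0.1337  0.0003  0.0003] roll 0.12 (alt -179.9 ) j7 -0.41
```

Picture limit reached, so the remaining checks are numeric. The force reads zero and the fingers are clear; checking the gap on both sides of the handle before lifting.

```bash
python3 - <<'E'
from h import *
import time
c=grab('wrist');b,m=blobs(c,(105,120,40),(130,255,255),(220,150,200,230),100);print(b)
hsv=cv2.cvtColor(c['im'],cv2.COLOR_RGB2HSV)
for v in (270,300,320): 
    xs=np.where(m[v])[0]; print(v,xs.min(),xs.max(),'sat/val',[(int(hsv[v,u,1]),int(hsv[v,u,2])) for u in range(xs.min()-40,xs.max()+42,6)]) if len(xs) else 0
for z in(.16,.205): print('axis pred',proj(c,(.536,.249,z)))
E
```

```text
[([318.3, 282.0], [302, 234, 34, 95, 2854]), ([354.6, 328.5], [348, 318, 15, 21, 226])]
270 303 333 sat/val [(5, 48), (0, 141), (2, 122), (51, 15), (155, 79), (151, 108), (154, 96), (204, 166), (200, 158), (204, 154), (202, 153), (203, 136), (130, 86), (141, 56), (157, 65), (26, 20), (11, 23), (2, 142), (0, 144)]
300 303 419 sat/val [(26, 30), (20, 25), (9, 27), (102, 10), (158, 169), (158, 168), (160, 179), (204, 214), (202, 216), (204, 212), (204, 209), (204, 191), (92, 105), (160, 169), (158, 124), (160, 121), (14, 18), (26, 30), (16, 31), (33, 31), (25, 31), (26, 29), (32, 32), (44, 29), (133, 75), (126, 91), (167, 52), (25, 31), (41, 31), (26, 30), (28, 27), (92, 39), (137, 128)]
320 303 358 sat/val [(31, 25), (32, 24), (28, 27), (160, 158), (160, 174), (159, 170), (159, 168), (208, 125), (206, 181), (205, 206), (206, 202), (206, 182), (138, 140), (158, 190), (110, 137), (190, 126), (31, 25), (51, 25), (43, 24), (36, 28), (35, 29), (33, 31), (33, 31)]
axis pred (np.float64(318.6480038518958), np.float64(249.72927256890824))
axis pred (np.float64(318.65012641862455), np.float64(303.6307401769673))
```

>>> step_arm(series=[0,0,0,0,-0.1,0,0,0,0,-0.1,0,0,0,0,-0.1])

```text
t: 22.75
tcp_pos: [0.5353, 0.2469, 0.1663]
ee_rot: [0.549, 0.446, -0.549, 0.446]
ft_force: [-0.1, 0.8, -1.0]
gripper_width: 0.0466
```

>>> step_arm(series=[-0.005,0,0,0,-0.1,-0.015,0,0,0,-0.1,-0.03,0,0,0,-0.1,-0.05,0,0,0,-0.1,-0.08,0,0,0,-0.1,-0.12,0,0,0,-0.1,-0.15,0,0,0,-0.1,-0.15,0,0,0,-0.1])

```text
t: 23.75
tcp_pos: [0.5368, 0.2472, 0.3199]
ee_rot: [0.551, 0.445, -0.547, 0.446]
ft_force: [-0.3, -0.4, 0.5]
gripper_width: 0.047
```

>>> step_arm(series=[0,-0.03,-0.05,0,-0.1,0,-0.06,-0.1,0,-0.1,0,-0.09,-0.15,0,-0.1,0,-0.1,-0.2,0,-0.1,0,-0.1,-0.2,0,-0.1,0,-0.1,-0.2,0,-0.1])

```text
t: 24.5
tcp_pos: [0.4787, 0.4621, 0.3157]
ee_rot: [-0.549, -0.445, 0.55, -0.446]
ft_force: [0.2, -0.5, -0.7]
gripper_width: 0.0471
```

```bash
python3 - <<'E'
from h import *
go((.5355,.2465,.30),-12)
s=grab('scene','s11.png');t=grab('top','t11.png')
b1=blobs(t,(105,120,80),(130,255,255),(170,190,70,60));b2=blobs(s,(105,120,80),(130,255,255),(410,130,70,70))
print(b1[0],b2[0]);print('handle centre',tri(t,b1[0][0][0],s,b2[0][0][0]))
print('expected handle blob in scene/top',proj(s,(.536,.249,.1825)),proj(t,(.536,.249,.1825)))
g=blobs(s,(15,110,60),(35,255,255),(400,165,80,50),4)[0];print('brass scene',g)
for st in(.003,.017): print('collar pred st',st,proj(s,(.536,.249,.030+.028+st+.005)))
for n,p in(('can',(.417,-.132,.19)),): print(n,blobs(t,(0,0,0),(180,255,60),(330,260,35,35),30)[0])
E
```

```text
tcp [0.4787 0.4621 0.3157] t 24.5 w 0.0471 F [ 0.2 -0.5 -0.7] M [ 0.03 -0.06  0.05] yaw -11.92 xdown [-2.0e-04 -1.8e-03 -1.0e+00]
shift [0.0161 0.1001 0.1992] roll 0.08 (alt -179.9 ) j7 -0.83
[([191.2, 228.3], [185, 225, 14, 7, 74])] [([447.7, 167.7], [440, 159, 16, 18, 193])]
handle centre (array([0.53565247, 0.24984099, 0.18162636]), np.float64(0.001723183980316999))
expected handle blob in scene/top (np.float64(447.86138471710933), np.float64(167.52202431079908)) (np.float64(191.80516265657573), np.float64(228.20376404016966))
brass scene [([435.9, 190.4], [400, 181, 70, 20, 320]), ([401.3, 190.7], [400, 189, 4, 4, 7]), ([404.3, 194.8], [400, 193, 10, 5, 23]), ([420.8, 194.2], [420, 193, 3, 3, 4]), ([436.2, 194.5], [435, 193, 3, 4, 6]), ([412.8, 195.0], [411, 194, 4, 3, 5]), ([416.0, 198.2], [415, 197, 3, 3, 4]), ([425.0, 197.9], [423, 196, 5, 4, 7]), ([436.5, 202.3], [428, 199, 18, 7, 33]), ([450.0, 203.1], [447, 201, 7, 6, 16]), ([463.5, 201.5], [461, 200, 6, 4, 6])]
collar pred st 0.003 (np.float64(434.4945003137479), np.float64(198.44705816676998))
collar pred st 0.017 (np.float64(435.9539316823059), np.float64(195.07058215925906))
can [([348.2, 280.1], [339, 270, 19, 20, 273])]
```

>>> step_arm(series=[0,0,0,0,-0.1,0,0,0,0,-0.1,0,0,0,0,-0.1,0,0,0,0,-0.1,0,0,0,0,-0.1,0,0,0,0,-0.1,0,0,0,0,-0.1,0,0,0,0,-0.1])

```text
t: 25.6
tcp_pos: [0.4785, 0.4632, 0.3163]
ee_rot: [-0.549, -0.446, 0.549, -0.446]
ft_force: [-0.4, -0.1, -0.1]
gripper_width: 0.0471
```

```bash
python3 - <<'E'
from h import *
s=grab('scene');t=grab('top')
print(blobs(t,(105,120,80),(130,255,255),(170,190,70,60))[0],blobs(s,(105,120,80),(130,255,255),(410,130,70,70))[0])
o=cv2.imread('pics/scene0.png')[:,:,::-1].astype(int);d=np.abs(s['im'].astype(int)-o).max(2)>40
for n,(x,y,w,h) in dict(can=(270,112,32,70),jar=(367,143,28,32),stone=(225,265,88,38),hammer=(370,238,40,118)).items(): print(n,d[y:y+h,x:x+w].mean().round(3))
robot.hand_in()
E
```

```text
[([191.2, 228.2], [185, 225, 14, 7, 73])] [([447.7, 167.7], [440, 159, 16, 18, 193])]
can 0.037
jar 0.058
stone 0.489
hammer 0.003
the job is handed in; nothing more can be done
```

```bash
python3 - <<'E'
import cv2,numpy as np
for f in('scene0','s4','s7','s11'):
    i=cv2.imread(f'pics/{f}.png')[255:310,215:320];h=cv2.cvtColor(i,cv2.COLOR_BGR2HSV)
    m=(((h[...,0]<9)|(h[...,0]>170))&(h[...,1]>120)).astype(np.uint8)
    print(f,m.sum(),cv2.moments(m,True)['m10']/max(m.sum(),1),cv2.moments(m,True)['m01']/max(m.sum(),1),i[30,55])
E
```

```text
scene0 21 57.23809523809524 38.904761904761905 [ 79 116 200]
s4 15 53.06666666666667 39.333333333333336 [ 79 114 197]
s7 18 52.666666666666664 37.111111111111114 [ 67  95 165]
s11 29 58.13793103448276 36.51724137931034 [ 57  81 139]
```

```bash
python3 - <<'E'
import cv2,numpy as np
for f in('top0','t5','t7','t11'):
    i=cv2.imread(f'pics/{f}.png')[130:172,305:385].astype(float);r=i[...,2]/(i[...,0]+1)
    g=i[...,1]/i[...,2]; m=(g<.5).astype(np.uint8)
    n,l,st,ce=cv2.connectedComponentsWithStats(m);k=1+st[1:,4].argmax();print(f,st[k],ce[k].round(1),i[21,40])
E
```

```text
Traceback (most recent call last):
ValueError: attempt to get argmax of an empty sequence
```

```bash
python3 - <<'E'
import cv2,numpy as np
a=cv2.imread('pics/top0.png',0);p=a[132:168,308:382]
for f in('t5','t7','t11'):
    b=cv2.imread(f'pics/{f}.png',0);r=cv2.matchTemplate(b[120:180,296:394],p,cv2.TM_CCOEFF_NORMED);print(f,cv2.minMaxLoc(r)[1::2],'expect (12,12)')
E
```

```text
t5 (0.9609386324882507, (12, 12)) expect (12,12)
t7 (0.4780736565589905, (11, 12)) expect (12,12)
t11 (0.4585908055305481, (11, 12)) expect (12,12)
```

I gauged the bore, left the gauge hanging on the free pin in its notch, and handed the job in at about 25.7 s.

**Bore:** the rod bottomed with the gripper at the height I had predicted for the bore floor. I held it there for 2.5 s at about 10 N, and the camera showed the stop resting on the blank's face.

**Hanging:** the gauge slid onto the pin without contact and was lowered until it seated, peaking at about 14 N. After release and retreat:
- **Position:** the handle centre measured (0.536, 0.250, 0.182), within about 1 mm of where it should be for a gauge seated upright.
- **Stillness:** its image position did not move over the last second.
- **Contact:** the wrist force was near zero.

**What the last checks left open:**
- **Stop reading:** I could not read the stop after hanging because the crossbar hides it. That it stayed where it was set is inferred from the bottoming and the gentle lift.
- **Whetstone:** one image-difference check flagged it (49% of pixels changed). A follow-up match in the top camera put it within one pixel, about 2.5 mm, of its start. The match was weak at the end (0.46), because the picture had darkened there. I think that is the arm's shadow, and the arm never went near the stone.
- **Other bystanders:** the can, jar and hammer looked unmoved.
- **Last pictures:** I had used all 12 viewed pictures by then, so the checks after release were numeric only.

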